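Pack the last battery, close the case and slide it to its mark

TASK

Lay the loose blue battery pack flat in the empty bay of the yellow battery case and put the lid fully on. Then slide the closed case along the desk, never lifting it off the desk, round the lamp to the green taped outline, so that it stands inside the outline and square with it. Leave everything else on the desk where it is.

Things in the scene. Friction and masses are not known exactly. Their poses are not given: they have to be found in the camera images.
- case: open-topped yellow plastic battery case, loose on the desk: outside 122 x 107 x 68 mm (x, y, z), walls and floor 5 mm thick, origin under its centre, z up; smooth base that slides easily (friction about 0.3). A 20 mm high divider (3 mm thick, along x, top at z = 25 mm) parts it into two bays, each 112 mm (x) by 47 mm (y), centred at y = +25 mm (empty) and y = -25 mm (holds pack2).
- case_bay (a point): centre of the floor of the case's empty bay (case frame 0, +25, 5 mm), same axes as the case.
- pack: the loose blue battery pack to load, lying flat on the desk: 100 x 38 x 26 mm (x, y, z), origin under its centre; on top at its centre stands a black grip rib, 14 mm thick along x, 32 mm wide along y, from z = 26 to 50 mm. Either way round will do. About 0.2 kg.
- pack2: an identical battery pack already lying in the case's other bay; it stays there.
- lid: yellow lid, loose, lying flat right way up on the desk: plate 124 x 109 mm (x, y), 5 mm thick, from z = 8 to 13 mm; under it a black locating lip, 104 x 89 mm outside, 8 mm tall, which goes inside the case walls with 4 mm play on each side. Origin under its centre, at the foot of the lip. Fully on, its origin lies 60 mm above the case's origin and its x lies along the case's x (either way round).
- lid_knob (a point): grip point in the pewter bar knob on the lid, 36 mm above the lid's origin, on its axis. The knob is 46 mm long along x, 16 mm thick along y, from z = 13 to 45 mm in the lid frame.
- mark: green tape outline stuck flat on the desk, clear inside size 146 x 131 mm (x, y), tape 14 mm wide; origin at its centre, on the desk. The case belongs at its centre, case x along its x (either way round).
- lamp: brown bakelite lamp socket (64 mm wide round foot) standing upright with a frosted glass bulb fitted, 132 mm tall in all; origin under its centre. It stands between the case and the outline: pass on whichever side leaves room. Leave alone.
- ring: steel connector ring lying flat, 60 mm across, 22 mm tall; origin under its centre. Leave alone.
- mug: blue mug, 80 mm across plus a handle to its +y, 90 mm tall; origin under its centre. Leave alone.
- tape: roll of black tape lying flat, 100 mm across, 48 mm tall; origin under its centre. Leave alone.
- radio: black belt-pack radio lying flat, 100 x 62 x 28 mm (x, y, z); origin under its centre. Leave alone.
- driver: screwdriver lying along its x, 190 mm long, at most 35 mm thick; origin under its middle. Leave alone.
- meter: orange multimeter lying flat, 140 x 72 x 34 mm (x, y, z); origin under its centre. Leave alone.
Not all that is in view belongs to the job. Leave any purple look-alike of the pack alone.

How it is judged:
On the way, in this order (a step that is already met when the one before it is completed fails the run):
1. the loose pack lies flat in the empty bay, the other pack still in its own (x of pack in the frame of case between -0.01 and 0.01 m and z of pack in the frame of case between 0 and 0.01 m and angle between each of pack, pack2's own z axis and vertical below 0.12 rad and x of pack2 in the frame of case between -0.01 and 0.01 m and z of pack2 in the frame of case between 0 and 0.01 m and y of pack in the frame of case between 0.017 and 0.033 m and y of pack2 in the frame of case between -0.033 and -0.017 m), for 0.2 s.
2. the lid is fully on the loaded case, which is still away from the outline (all of step 1 and x of lid in the frame of case between -0.008 and 0.008 m and y of lid in the frame of case between -0.008 and 0.008 m and z of lid in the frame of case between 0.055 and 0.064 m and angle between the z axis of lid and the z axis of case, either way round below 0.05 rad and angle between the x axis of lid and the x axis of case, either way round below 0.15 rad and horizontal distance between case and mark above 0.1 m), for 0.2 s.
3. the closed case stands inside the outline and square with it (x of lid in the frame of case between -0.008 and 0.008 m and y of lid in the frame of case between -0.008 and 0.008 m and z of lid in the frame of case between 0.055 and 0.064 m and angle between the z axis of lid and the z axis of case, either way round below 0.05 rad and angle between the x axis of lid and the x axis of case, either way round below 0.15 rad and horizontal distance between case and mark below 0.02 m and angle between the x axis of case and the x axis of mark, either way round below 0.2 rad), for 0.2 s.
At the end, for the whole second after the job is handed in: Both packs lie flat in their bays (within 8 mm across, 10 mm along), the lid is fully on (within 8 mm sideways, 5 mm in height, level), and the closed case rests flat on the desk, its centre within 20 mm of the outline's centre and square with it within 0.2 rad (all of step 1 and all of step 3 and linear speed of each of case, lid below 0.02 m/s and angle between case's own z axis and vertical below 0.05 rad and height (world z) of case below 0.005 m); the robot touches nothing.
It fails at once if the case is lifted off the desk (more than 10 mm) or tipped (more than 0.15 rad) (height (world z) of case above 0.01 m or angle between case's own z axis and vertical above 0.15 rad).
It fails at once if one of the bystanders is shifted by more than 25 mm (distance of any of lamp, ring, mug, tape, radio, driver, meter from where it was at the start of the episode above 0.025 m).
It fails at once if the lamp is tipped (more than 0.3 rad) (angle between lamp's own z axis and vertical above 0.3 rad).
It also fails if it takes over 70 s, if anything falls off the work surface, if the arm or the gripper's body presses on something with over 40 N, if the wrist force passes 120 N, or if a joint passes its speed limit or range.

ROBOT

A 7-joint arm with a two-finger parallel gripper is mounted at the origin on the work surface. World frame = base frame: x ahead of the robot, y to its left, z up, the work surface at z = 0. Lengths are in m, angles in rad, forces in N, time in s.
With the tool pointing down it reaches from about 0.375 to 0.925 m from the base axis. Payload 3.1 kg.
Tool frame: the origin (TCP) lies midway between the tips of the shut fingers; the grasp point (between the pads) lies 19 mm behind it; z points along the fingers, y is the line along which they close (so a half turn about z gives the same grasp; the last joint's range is limited). The gripper opens to 85 mm and grips with 20 to 120 N. Pads are 22 mm wide; open, the fingers measure 114 mm over their backs; the gripper's body (76 mm by 85 mm) begins 54 mm behind the grasp point. The pads swing forward as they close: fully open they stand 13 mm farther back than shut.
Start: joints at [-1.235, 0.383, 0.044, 1.598, -0.018, 1.161, -0.05], TCP at [0.273, 0.59, 0.209] pointing down, gripper open.
Joint ranges: [-2.61, 2.61], [-0.41, 2.15], [-1.48, 1.57], [0, 2.5], [-1.57, 4.71], [0.05, 1.97], [-2.85, 2.85]. Speed limits (rad/s): [2.79, 2.79, 3.14, 3.14, 3.14, 3.14, 3.14].

INTERFACE

Orientations are given as [roll, pitch, yaw] about the fixed x, y, z axes, in that order (R = Rz(yaw) Ry(pitch) Rx(roll)).
In Python, from workcell import robot gives the robot as it stands.
- The arm moves only by the shell command python3 -m pendant 'ROWS' [FORCE]. ROWS is JSON, a list of rows, each an object of numbers: "tx", "ty", "tz": the shift along the tool's x, y, z normalised to -1 to 1, where 1 is 100 cm; "rx", "ry", "rz": the turn, a rotation vector about the tool's x, y, z normalised to -1 to 1, where 1 is pi/4 rad; "grip": the opening, from -1 (shut) to 1 (fully open). A call has 1 to 12 rows; each row is the pose to reach, as a shift and turn from the pose commanded when the call began, along the tool's axes at that moment; what a row does not reach only later rows make up. A row lasts 1/10 s, in which the tool goes at most 50 mm and 8.59 degrees, less where a joint would pass 70% of its speed; a pose out of reach is approached as far as the arm can. A call with a number of a shift or a turn outside -1 to 1 is refused whole. A call with a gripper value outside its range is refused whole. The fingers move at their own pace and stop on an object; FORCE is the grip in N (left out, the last holds). Time passes only in rows, so rows that repeat a pose let the fingers close. It gives the time, the measured TCP pose, the force, the opening and the grip force at its end, in the units of the state.
- robot.observe(): the state, without advancing time (a new reading comes with each control period).
- robot.camera(name): name is "scene" or "top"; returns the picture (480x640x3 uint8, red, green, blue); there is no depth.
- robot.camera_model(name): a dict with "intrinsics" (3x3 intrinsics, pixels), "eye" and "orientation" of the camera in the world. Camera axes: x right, y up, looking along -z (the intrinsics and any distortion apply to the point x, -y, -z); pixel columns grow to the right and rows downward; lengths in m; the calibration is good to about 2 mm. A picture is of the moment at which its call begins. camera_model takes no time and is no camera call.
- robot.job_done(): hands the job in; it is judged then, once.
Trained networks look in the newest picture that a camera, given by its name, has taken for a name from the list of things; names that differ only in an ending like _2 or _b are one class to them, and where a whole thing is asked for, a point or a joint stands for the part that bears it (a point fixed in the world has none). Each returns a list of dicts, best first, with "conf" (0 to 1); they miss things now and then, are a little off and sometimes report something else, mostly with a low value. They report only what shows in the picture. A call takes as long as a camera call. They do not tell look-alikes from the thing itself.
- robot.recognise(camera, query): "centre" ([x, y, z] in m, in world coordinates, good to about 4 mm: the middle of the surface that is visible of it).
- robot.landmark_of(camera, query): "centre" ([x, y, z] in m, in world coordinates, good to about 4 mm: a listed point, or the origin of a listed thing).
The state is a dict: "t": time; "q": joint angles; "dq": joint speeds; "joint_efforts": joint torques, N m; "tool_pos": TCP position; "orientation": TCP orientation; "contact_force": force on the tool from outside, world axes, zero at the start; "wrist_torque": the same for the moment, N m; "opening": finger opening in m; "gripper_force": force on a finger pad.
Only numpy, scipy, OpenCV 4.12 (cv2) and the standard library are available. Lean on these libraries where they do the work, as an engineer would, in place of code of your own. Each camera call takes 0.05 s, during which the arm holds its last target. There are 200 camera calls.

## Working session

There is one attempt and no reset: what is moved stays moved. The work goes in short steps, Python scripts to look and compute and a shell command to move; the robot and the scene stay as the last step left them, time stands still between calls to the robot, and variables do not carry over. Pictures are saved under pics/ and viewed, at most 10 in all, crops included, and the job is handed in when it is done.

```bash
mkdir -p pics; ls; python3 - <<'E'
from workcell import robot
import cv2
for n in("top","scene"):
    im=robot.camera(n); cv2.imwrite(f"pics/{n}0.png",im[:,:,::-1])
    m=robot.camera_model(n); print(n,m)
for q in["case","case_bay","pack","lid","lid_knob","mark","lamp","ring","mug","tape","radio","driver","meter"]:
    print(q,[(round(d["conf"],2),[round(float(v),3) for v in d["centre"]]) for d in robot.landmark_of("top",q)])
s=robot.observe();print(s["t"],s["tool_pos"],s["orientation"])
E
```

```text
pics
top {'intrinsics': array([[444.80781292,   0.        , 318.67310177],
       [  0.        , 444.80781292, 233.85214827],
       [  0.        ,   0.        ,   1.        ]]), 'eye': array([0.42547822, 0.01782384, 1.24671871]), 'orientation': array([ 0.07009686, -0.00270912, -1.59353842])}
scene {'intrinsics': array([[555.86761977,   0.        , 325.19496599],
       [  0.        , 555.86761977, 241.0370522 ],
       [  0.        ,   0.        ,   1.        ]]), 'eye': array([ 1.40126735, -0.10211197,  1.0048715 ]), 'orientation': array([ 0.76115805, -0.00245079,  1.46242966])}
case [(0.77, [0.539, -0.201, 0.001])]
case_bay [(0.74, [0.533, -0.175, 0.006])]
pack [(0.95, [0.482, -0.385, -0.0]), (0.87, [0.715, -0.207, 0.003]), (0.74, [0.547, -0.217, 0.006]), (0.71, [0.323, -0.197, 0.001])]
lid [(0.89, [0.439, 0.389, -0.003]), (0.54, [0.532, -0.172, 0.007])]
lid_knob [(0.89, [0.437, 0.394, 0.036])]
mark []
lamp [(0.66, [0.602, -0.006, -0.002]), (0.38, [0.3, 0.265, -0.003])]
ring [(0.45, [0.385, 0.018, -0.002]), (0.16, [0.537, -0.197, -0.003])]
mug [(0.65, [0.69, 0.345, 0.003]), (0.64, [0.302, 0.263, 0.0])]
tape [(0.58, [0.678, -0.369, -0.002])]
radio [(0.7, [0.302, 0.267, -0.002])]
driver [(0.6, [0.289, 0.445, -0.001])]
meter [(0.55, [0.269, -0.405, -0.003])]
0.75 [0.2732174  0.58980237 0.20871928] [ 3.14155338e+00 -1.53474507e-05  2.70779699e+00]
```

View pics/top0.png

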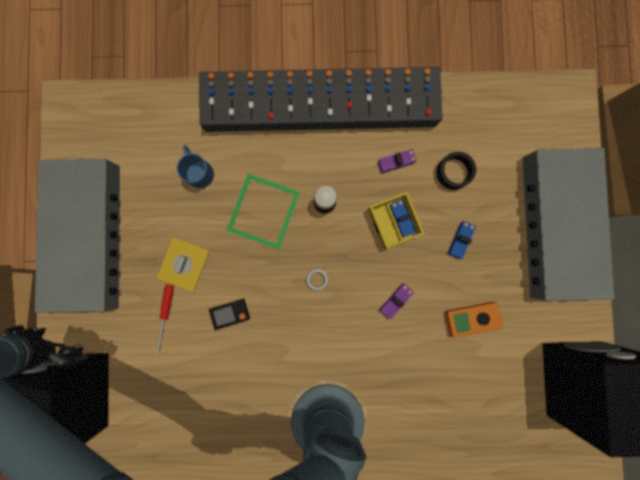

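View pics/scene0.png

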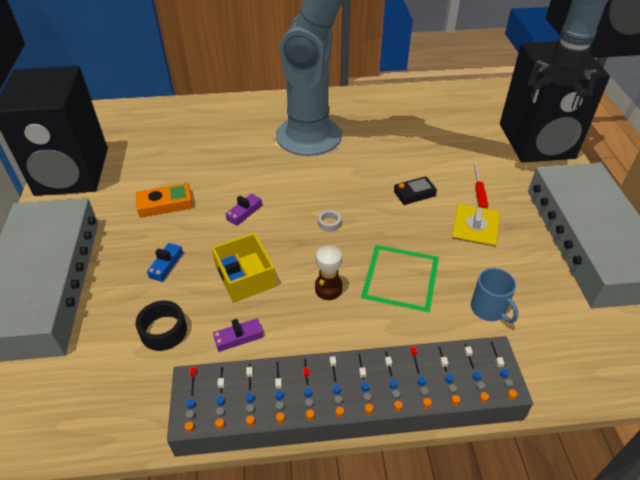

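```bash
cat > h.py <<'E'
from workcell import robot
import cv2,numpy as np
from scipy.spatial.transform import Rotation as R
def w2p(n,P):
    m=robot.camera_model(n);p=R.from_euler('xyz',m["orientation"]).inv().apply(np.asarray(P)-m["eye"])
    K=m["intrinsics"];return np.array([K[0,0]*p[...,0]/-p[...,2]+K[0,2],K[1,1]*-p[...,1]/-p[...,2]+K[1,2]]).T
def p2w(n,uv,z):
    m=robot.camera_model(n);K=m["intrinsics"];uv=np.atleast_2d(uv).astype(float)
    d=np.c_[(uv[:,0]-K[0,2])/K[0,0],-(uv[:,1]-K[1,2])/K[1,1],-np.ones(len(uv))]
    d=R.from_euler('xyz',m["orientation"]).apply(d);return m["eye"]+d*((z-m["eye"][2])/d[:,2])[:,None]
def mask(im,lo,hi,box):
    h=cv2.cvtColor(im,cv2.COLOR_RGB2HSV);k=cv2.inRange(h,lo,hi);o=np.zeros_like(k);x0,y0,x1,y1=box;o[y0:y1,x0:x1]=k[y0:y1,x0:x1];return o
def rect(n,k,z):
    v,u=np.nonzero(k);w=p2w(n,np.c_[u,v],z)[:,:2].astype(np.float32)
    c,s,a=cv2.minAreaRect(w*1000);
    if s[0]<s[1]: a+=90;s=s[::-1]
    return np.round(np.array(c)/1000,4),np.round(s,1),round((a+90)%180-90,1),len(u)
E
python3 - <<'E'
from h import *
im=robot.camera("top")
cv2.imwrite("pics/crop.png",cv2.resize(im[130:350,350:520],None,fx=3,fy=2.7,interpolation=3)[:,:,::-1][:600])
Y=((20,120,60),(35,255,255));B=((100,120,40),(118,255,255));G=((55,100,60),(85,255,255))
print("pack",rect("top",mask(im,*B,(440,210,485,270)),.026))
print("pack2",rect("top",mask(im,*B,(380,190,420,245)),.031))
print("case",rect("top",mask(im,*Y,(360,180,430,260)),.068))
print("lid",rect("top",mask(im,*Y,(150,225,215,300)),.013))
print("mark",rect("top",mask(im,*G,(215,165,310,260)),0))
E
```

```text
pack (array([ 0.4853, -0.3794]), array([93.6, 36.9]), -25.5, 377)
pack2 (array([ 0.5495, -0.2189]), array([92.8, 36. ]), 19.8, 352)
case (array([ 0.54  , -0.1923]), array([130.2, 122. ]), 19.6, 1538)
lid (array([0.4367, 0.3908]), array([129.4, 114.9]), -22.3, 1605)
mark (array([0.5817, 0.1683]), array([169.1, 154.5]), -21.1, 698)
```

View pics/crop.png

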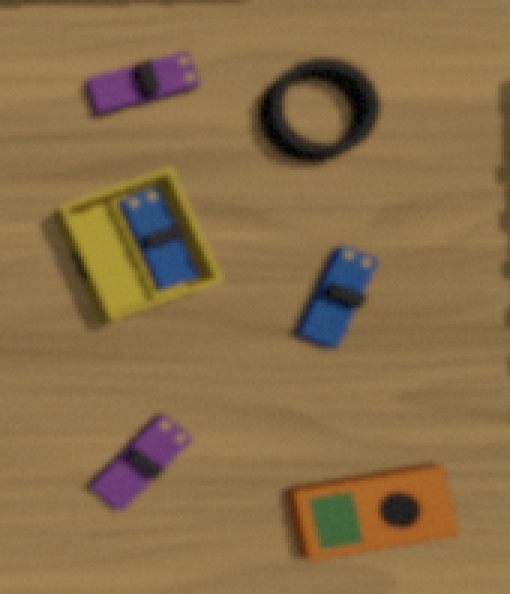

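The loose pack is the blue one at top (462,240). It has the blue body, black rib and lies free on the desk. The pack at (402,217) is pack2 in the case, and the two at (397,300) and (397,160) are purple look-alikes. The crop confirms this. Next I refine the poses with a two-view silhouette fit.

```bash
cat >> h.py <<'E'
from scipy.optimize import minimize
Y=((20,120,50),(35,255,255));B=((100,120,40),(118,255,255));G=((55,100,60),(85,255,255))
def hullpx(k):
    v,u=np.nonzero(k);p=np.concatenate([np.c_[u+a,v+b] for a in(-.5,.5) for b in(-.5,.5)]).astype(np.float32);return cv2.convexHull(p)
def fit(ks,dims,z0,x0):
    """ks: {cam:mask}; dims lx,ly,h box silhouettes; x0: x,y,yaw"""
    lx,ly,h=dims;c=np.array([[sx*lx/2,sy*ly/2,z] for sx in(-1,1) for sy in(-1,1) for z in(z0,z0+h)])
    H={n:hullpx(k) for n,k in ks.items()}
    def cost(p):
        P=R.from_euler('z',p[2]).apply(c)+[p[0],p[1],0];s=0
        for n,h_ in H.items():
            m=cv2.convexHull(w2p(n,P).astype(np.float32));i=cv2.intersectConvexConvex(h_,m)[0];s-=i/(cv2.contourArea(h_)+cv2.contourArea(m)-i)
        return s/len(H)
    x0=np.array(x0);r=minimize(cost,x0,method='Nelder-Mead',options=dict(initial_simplex=np.vstack([x0,x0+[.01,0,0],x0+[0,.01,0],x0+[0,0,.1]]),maxiter=300))
    return np.round(r.x[:2],4),round(np.degrees(r.x[2]),1),round(-r.fun,3)
E
cat > f.py <<'E'
from h import *
I={n:robot.camera(n) for n in("top","scene")}
d=np.radians
for nm,col,bt,bs,dims,z0,x0 in[
 ("pack",B,(440,210,485,270),(145,240,185,282),(.1,.038,.026),0,(.485,-.379,d(-25))),
 ("case",Y,(360,180,430,260),(205,230,280,305),(.122,.107,.068),0,(.54,-.192,d(20))),
 ("lid",Y,(150,225,215,300),(450,200,505,248),(.124,.109,.005),.008,(.437,.39,d(-22))),
 ("mark",G,(215,165,310,260),(355,240,445,315),(.174,.159,.0001),0,(.582,.168,d(-21)))]:
    kt,ks=mask(I["top"],*col,bt),mask(I["scene"],*col,bs)
    print(nm,[fit(k,dims,z0,x0) for k in({"top":kt},{"scene":ks},{"top":kt,"scene":ks})])
E
python3 f.py; python3 - <<'E'
from h import *
robot.camera("scene")
for q in["case","case_bay","pack","lid","lid_knob","mark","lamp"]:
    print(q,[(round(d["conf"],2),[round(float(v),3) for v in d["centre"]]) for d in robot.landmark_of("scene",q)])
s=robot.observe();print(s["t"])
E
```

```text
pack [(array([ 0.4826, -0.382 ]), np.float64(-28.2), np.float64(0.817)), (array([ 0.487 , -0.3832]), np.float64(-22.8), np.float64(0.922)), (array([ 0.487 , -0.3832]), np.float64(-22.8), np.float64(0.868))]
case [(array([ 0.5425, -0.1983]), np.float64(20.5), np.float64(0.879)), (array([ 0.5489, -0.2   ]), np.float64(58.7), np.float64(0.612)), (array([ 0.5428, -0.1972]), np.float64(24.3), np.float64(0.725))]
lid [(array([0.4359, 0.3917]), np.float64(-22.1), np.float64(0.892)), (array([0.4482, 0.3828]), np.float64(-9.8), np.float64(0.662)), (array([0.4382, 0.3914]), np.float64(-19.4), np.float64(0.771))]
mark [(array([0.5825, 0.1685]), np.float64(-21.0), np.float64(0.978)), (array([0.5826, 0.1679]), np.float64(-21.1), np.float64(0.994)), (array([0.5823, 0.1681]), np.float64(-21.1), np.float64(0.986))]
case [(0.7, [0.542, -0.195, 0.0])]
case_bay [(0.71, [0.532, -0.173, 0.002]), (0.63, [0.488, -0.384, -0.006]), (0.18, [0.301, 0.264, 0.002])]
pack [(0.94, [0.484, -0.384, -0.004]), (0.6, [0.546, -0.219, 0.008]), (0.58, [0.326, -0.197, -0.003]), (0.58, [0.713, -0.214, 0.002])]
lid [(0.96, [0.438, 0.39, 0.001])]
lid_knob [(0.9, [0.438, 0.391, 0.038])]
mark []
lamp [(0.56, [0.601, -0.004, 0.002])]
1.3
```

```bash
sed -i 's/^Y=((20,120,50)/Y=((20,200,40)/; s/B=((100,120,40)/B=((98,110,30)/' h.py; python3 f.py; python3 - <<'E'
from h import *
im=robot.camera("top");h=cv2.cvtColor(im,cv2.COLOR_RGB2HSV)
print(h[240,445],h[235,395],h[255,190],h[245,458],h[234,440:485:2].tolist())
s=robot.observe();print(s["t"])
E
```

```text
pack [(array([ 0.4826, -0.382 ]), np.float64(-28.2), np.float64(0.826)), (array([ 0.4876, -0.3833]), np.float64(-23.5), np.float64(0.926)), (array([ 0.4876, -0.3833]), np.float64(-23.5), np.float64(0.875))]
case [(array([ 0.5391, -0.1944]), np.float64(14.6), np.float64(0.838)), (array([ 0.5429, -0.1961]), np.float64(20.5), np.float64(0.984)), (array([ 0.5429, -0.1961]), np.float64(20.5), np.float64(0.91))]
[ 17 121 143] [ 24 177 161] [ 24 191 167] [107 172 126] [[17, 123, 139], [17, 125, 141], [18, 124, 140], [17, 125, 141], [18, 125, 139], [19, 126, 140], [18, 121, 139], [18, 123, 106], [120, 31, 49], [107, 177, 92], [107, 174, 101], [107, 160, 107], [107, 173, 118], [107, 170, 123], [107, 167, 125], [107, 173, 122], [120, 49, 110], [17, 110, 135], [18, 122, 142], [17, 122, 144], [17, 122, 144], [19, 125, 141], [18, 126, 142]]
1.45Traceback (most recent call last):
  File "f.py", line 10, in <module>
    print(nm,[fit(k,dims,z0,x0) for k in({"top":kt},{"scene":ks},{"top":kt,"scene":ks})])
              ~~~^^^^^^^^^^^^^^
  File "h.py", line 31, in fit
    x0=np.array(x0);r=minimize(c
[... 240 characters left out ...]
^^^^^^^^^^^^^^^^^^^^^^^^^^^^^^^^^^^^^^^^^
    res = _minimize_neldermead(fun, x0, args, callback, bounds=bounds,
                               **options)
    fsim[k] = func(sim[k])
              ~~~~^^^^^^^^
    fx = function(np.copy(x), *(wrapper_args + args))
  File "h.py", line 29, in cost
    m=cv2.convexHull(w2p(n,P).astype(np.float32));i=cv2.intersectConvexConvex(h_,m)[0];s-=i/(cv2.contourArea(h_)+cv2.contourArea(m)-i)
                                                    ~~~~~~~~~~~~~~~~~~~~~~~~~^^^^^^
cv2.error: OpenCV(4.12.0) /io/opencv/modules/imgproc/src/geometry.cpp:502: error: (-215:Assertion failed) p1.depth() == CV_32S || p1.depth() == CV_32F in function 'intersectConvexConvex'
```

```bash
sed -i 's/^Y=((20,200,40)/Y=((21,150,40)/' h.py; cat >> h.py <<'E'
def go(x,y,z,psi):
    s=robot.observe();p=s["tool_pos"];Rt=R.from_euler('xyz',s["orientation"])
    d=Rt.inv().apply(np.array([x,y,z])-p);Rg=R.from_euler('xyz',[np.pi,0,np.radians(psi)])
    r=(Rt.inv()*Rg).as_rotvec()
    print("t",round(s["t"],2),"tcp",np.round(p,4),"psi",round(np.degrees(s["orientation"][2]),1),"F",np.round(s["contact_force"],1),"open",round(s["opening"],4),"q7",round(s["q"][6],2))
    print("-> txyz",np.round(d,4),"rxyz",np.round(r/(np.pi/4),3),"rows",np.ceil(max(np.linalg.norm(d)/.05,np.linalg.norm(r)/np.radians(8.59))))
E
python3 f.py; python3 -c "
from h import *
print(p2w('top',[[320,131],[215,131],[430,128]],0))
go(.5,.1,.25,110)"
```

```text
pack [(array([ 0.4834, -0.3824]), np.float64(-28.1), np.float64(0.827)), (array([ 0.4876, -0.3833]), np.float64(-23.5), np.float64(0.926)), (array([ 0.4875, -0.3833]), np.float64(-23.5), np.float64(0.876))]
case [(array([ 0.5421, -0.1968]), np.float64(20.1), np.float64(0.949)), (array([ 0.5437, -0.1956]), np.float64(22.3), np.float64(0.946)), (array([ 0.5427, -0.1964]), np.float64(21.5), np.float64(0.945))]
lid [(array([0.4371, 0.3911]), np.float64(-20.8), np.float64(0.944)), (array([0.4402, 0.3909]), np.float64(-21.2), np.float64(0.934)), (array([0.4383, 0.3911]), np.float64(-20.8), np.float64(0.937))]
mark [(array([0.5821, 0.1685]), np.float64(-21.2), np.float64(0.979)), (array([0.5826, 0.1679]), np.float64(-21.1), np.float64(0.994)), (array([0.5821, 0.1682]), np.float64(-21.1), np.float64(0.986))]
[[ 0.80723408  0.00197123  0.        ]
 [ 0.81380062  0.30160112  0.        ]
 [ 0.80908146 -0.31269797  0.        ]]
t 1.55 tcp [0.2732 0.5898 0.2087] psi 155.1 F [-0.2 -0.4  0.3] open 0.0852 q7 -0.05
-> txyz [-0.4116 -0.3491 -0.0413] rxyz [ 0.    -0.     1.003] rows 11.0
```

```bash
python3 -m pendant '[{"tx":-0.412,"ty":-0.349,"tz":-0.041,"rz":0.9,"grip":1},{"tx":-0.412,"ty":-0.349,"tz":-0.041,"rz":0.9,"grip":1},{"tx":-0.412,"ty":-0.349,"tz":-0.041,"rz":0.9,"grip":1},{"tx":-0.412,"ty":-0.349,"tz":-0.041,"rz":0.9,"grip":1},{"tx":-0.412,"ty":-0.349,"tz":-0.041,"rz":0.9,"grip":1},{"tx":-0.412,"ty":-0.349,"tz":-0.041,"rz":0.9,"grip":1},{"tx":-0.412,"ty":-0.349,"tz":-0.041,"rz":0.9,"grip":1},{"tx":-0.412,"ty":-0.349,"tz":-0.041,"rz":0.9,"grip":1},{"tx":-0.412,"ty":-0.349,"tz":-0.041,"rz":0.9,"grip":1},{"tx":-0.412,"ty":-0.349,"tz":-0.041,"rz":0.9,"grip":1},{"tx":-0.412,"ty":-0.349,"tz":-0.041,"rz":0.9,"grip":1},{"tx":-0.412,"ty":-0.349,"tz":-0.041,"rz":0.9,"grip":1}]' 40; python3 -c "
from h import *
go(.486,-.383,.13,65)"
```

```text
t 1.55 tcp [0.2732 0.5898 0.2087] psi 155.1 F [-0.2 -0.4  0.3] open 0.0852 q7 -0.05
-> txyz [-0.602  -0.7933  0.0787] rxyz [ 0.    -0.     2.003] rows 20.0invalid input
```

```bash
python3 -m pendant '[{"tx":-0.412,"ty":-0.349,"tz":-0.041,"rx":0,"ry":0,"rz":0.9,"grip":1}]' ; python3 -m pendant --help; python3 -c "
from h import *
go(.5,.1,.25,115)"
```

```text
t: 1.65
tool_pos: [0.2871, 0.5507, 0.2115]
orientation: [3.141, -0.006, 2.567]
contact_force: [0.5, -0.3, -0.3]
opening: 0.0854
gripper_force: 0.0
t 1.65 tcp [0.2871 0.5507 0.2115] psi 147.1 F [ 0.5 -0.3 -0.3] open 0.0854 q7 -0.13
-> txyz [-0.4235 -0.2626 -0.0412] rxyz [-0.001 -0.008  0.713] rows 10.0invalid input: not JSON, or not a number
```

```bash
python3 -m pendant '[{"tx":-0.42,"ty":-0.26,"tz":-0.04,"rx":0,"ry":0,"rz":0.7,"grip":1},{"tx":-0.42,"ty":-0.26,"tz":-0.04,"rx":0,"ry":0,"rz":0.7,"grip":1},{"tx":-0.42,"ty":-0.26,"tz":-0.04,"rx":0,"ry":0,"rz":0.7,"grip":1},{"tx":-0.42,"ty":-0.26,"tz":-0.04,"rx":0,"ry":0,"rz":0.7,"grip":1},{"tx":-0.42,"ty":-0.26,"tz":-0.04,"rx":0,"ry":0,"rz":0.7,"grip":1},{"tx":-0.42,"ty":-0.26,"tz":-0.04,"rx":0,"ry":0,"rz":0.7,"grip":1},{"tx":-0.42,"ty":-0.26,"tz":-0.04,"rx":0,"ry":0,"rz":0.7,"grip":1},{"tx":-0.42,"ty":-0.26,"tz":-0.04,"rx":0,"ry":0,"rz":0.7,"grip":1},{"tx":-0.42,"ty":-0.26,"tz":-0.04,"rx":0,"ry":0,"rz":0.7,"grip":1},{"tx":-0.42,"ty":-0.26,"tz":-0.04,"rx":0,"ry":0,"rz":0.7,"grip":1},{"tx":-0.42,"ty":-0.26,"tz":-0.04,"rx":0,"ry":0,"rz":0.7,"grip":1},{"tx":-0.42,"ty":-0.26,"tz":-0.04,"rx":0,"ry":0,"rz":0.7,"grip":1}]' 40 | head -1; python3 -c "
from h import *
go(.486,-.383,.13,65)"
```

```text
t: 2.85
t 2.85 tcp [0.5018 0.0947 0.2528] psi 114.8 F [-1.   0.9  0.2] open 0.0853 q7 0.21
-> txyz [-0.427  -0.2149  0.1225] rxyz [ 1.000e-03 -1.000e-03  1.107e+00] rows 10.0
```

```bash
python3 -m pendant '[{"tx":-0.427,"ty":-0.215,"tz":0.122,"rx":0,"ry":0,"rz":1,"grip":1},{"tx":-0.427,"ty":-0.215,"tz":0.122,"rx":0,"ry":0,"rz":1,"grip":1},{"tx":-0.427,"ty":-0.215,"tz":0.122,"rx":0,"ry":0,"rz":1,"grip":1},{"tx":-0.427,"ty":-0.215,"tz":0.122,"rx":0,"ry":0,"rz":1,"grip":1},{"tx":-0.427,"ty":-0.215,"tz":0.122,"rx":0,"ry":0,"rz":1,"grip":1},{"tx":-0.427,"ty":-0.215,"tz":0.122,"rx":0,"ry":0,"rz":1,"grip":1},{"tx":-0.427,"ty":-0.215,"tz":0.122,"rx":0,"ry":0,"rz":1,"grip":1},{"tx":-0.427,"ty":-0.215,"tz":0.122,"rx":0,"ry":0,"rz":1,"grip":1},{"tx":-0.427,"ty":-0.215,"tz":0.122,"rx":0,"ry":0,"rz":1,"grip":1},{"tx":-0.427,"ty":-0.215,"tz":0.122,"rx":0,"ry":0,"rz":1,"grip":1},{"tx":-0.427,"ty":-0.215,"tz":0.122,"rx":0,"ry":0,"rz":1,"grip":1},{"tx":-0.427,"ty":-0.215,"tz":0.122,"rx":0,"ry":0,"rz":1,"grip":1}]' 40 | head -1; python3 -c "
from h import *
go(.486,-.383,.03,65)"
```

```text
t: 4.05
t 4.05 tcp [ 0.4874 -0.3808  0.1292] psi 70.0 F [ 0.3 -0.1 -0.6] open 0.0856 q7 0.57
-> txyz [-0.0027 -0.0004  0.0992] rxyz [-0.003 -0.001  0.112] rows 2.0
```

Descend, then close on the rib.

```bash
python3 -m pendant '[{"tx":-0.003,"ty":0,"tz":0.04,"rx":0,"ry":0,"rz":0.11,"grip":0.4},{"tx":-0.003,"ty":0,"tz":0.07,"rx":0,"ry":0,"rz":0.11,"grip":0.4},{"tx":-0.003,"ty":0,"tz":0.099,"rx":0,"ry":0,"rz":0.11,"grip":0.4},{"tx":-0.003,"ty":0,"tz":0.099,"rx":0,"ry":0,"rz":0.11,"grip":0.4},{"tx":-0.003,"ty":0,"tz":0.099,"rx":0,"ry":0,"rz":0.11,"grip":-1},{"tx":-0.003,"ty":0,"tz":0.099,"rx":0,"ry":0,"rz":0.11,"grip":-1},{"tx":-0.003,"ty":0,"tz":0.099,"rx":0,"ry":0,"rz":0.11,"grip":-1},{"tx":-0.003,"ty":0,"tz":0.099,"rx":0,"ry":0,"rz":0.11,"grip":-1},{"tx":-0.003,"ty":0,"tz":0.099,"rx":0,"ry":0,"rz":0.11,"grip":-1},{"tx":-0.003,"ty":0,"tz":0.099,"rx":0,"ry":0,"rz":0.11,"grip":-1}]' 50; python3 -c "
from h import *
go(.534,-.173,.16,110.8)"
```

```text
t: 5.05
tool_pos: [0.4865, -0.3848, 0.0319]
orientation: [3.141, 0.0, 1.136]
contact_force: [0.2, 0.4, 0.1]
opening: 0.0001
gripper_force: 0.0
t 5.05 tcp [ 0.4865 -0.3848  0.0319] psi 65.1 F [0.2 0.4 0.1] open 0.0001 q7 0.57
-> txyz [ 0.2121 -0.046  -0.1281] rxyz [ 1.000e-03  0.000e+00 -1.016e+00] rows 6.0
```

The fingers shut on nothing, so I look at what happened.

```bash
python3 -m pendant '[{"tx":0,"ty":0,"tz":0,"rx":0,"ry":0,"rz":0,"grip":0.4},{"tx":0,"ty":0,"tz":0,"rx":0,"ry":0,"rz":0,"grip":0.4}]'|head -2; python3 -c "
from h import *
im=robot.camera('scene')[200:320,100:260];a=cv2.resize(im,(800,600),interpolation=3)
cv2.imwrite('pics/c2.png',a[:,:,::-1])
robot.camera('top')
for c in('top','scene'):
  print([(round(d['conf'],2),np.round(d['centre'],3)) for d in robot.landmark_of(c,'pack')])
print(w2p('scene',np.array([[.4865,-.3848,.0319]])),w2p('top',np.array([[.4865,-.3848,.0319]])))
"
```

```text
t: 5.25
tool_pos: [0.4862, -0.3846, 0.0314]
[(0.96, array([ 0.717, -0.206,  0.001])), (0.88, array([ 0.553, -0.216,  0.008])), (0.72, array([ 0.486, -0.384,  0.003])), (0.65, array([ 0.325, -0.195,  0.001]))]
[(0.97, array([ 0.322, -0.198, -0.003])), (0.96, array([ 0.716, -0.212, -0.001])), (0.72, array([ 0.484, -0.384, -0.002])), (0.56, array([ 0.55 , -0.22 ,  0.006]))]
[[162.95046683 255.53604343]] [[463.98259476 239.39353816]]
```

View pics/c2.png

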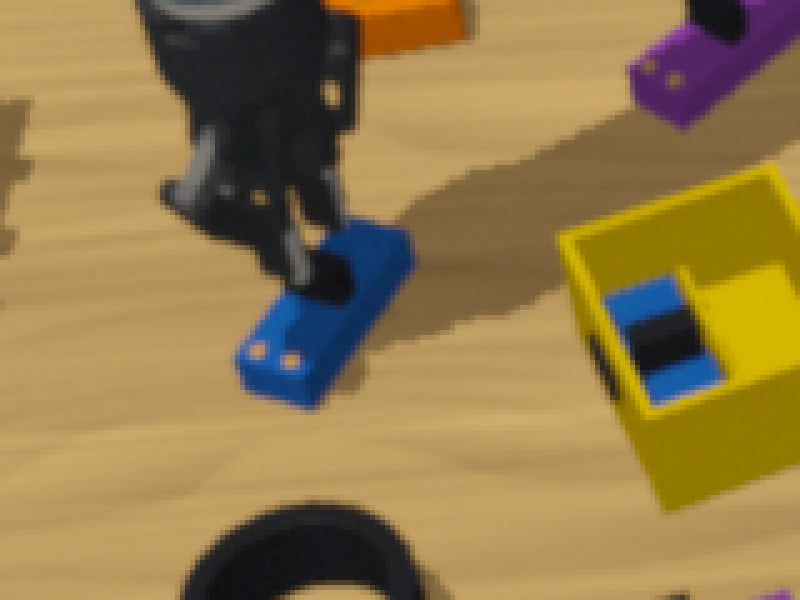

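```bash
python3 -c "
from h import *
im=robot.camera('top');print(rect('top',mask(im,*B,(440,210,485,270)),.026))
a=cv2.resize(im[190:290,410:520],(660,600),interpolation=3)
cv2.imwrite('pics/c3.png',a[:,:,::-1]);s=robot.observe();print(s['opening'],s['tool_pos'])
k=mask(robot.camera('scene'),*B,(130,230,190,290));print(fit({'scene':k},(.1,.038,.026),0,(.487,-.383,-.43)))
"
```

```text
(array([ 0.4847, -0.379 ]), array([91.5, 37.1]), -25.9, 348)
0.059589126735848694 [ 0.48628463 -0.38455015  0.03138721]
(array([ 0.4875, -0.3833]), np.float64(-23.5), np.float64(0.918))
```

View pics/c3.png

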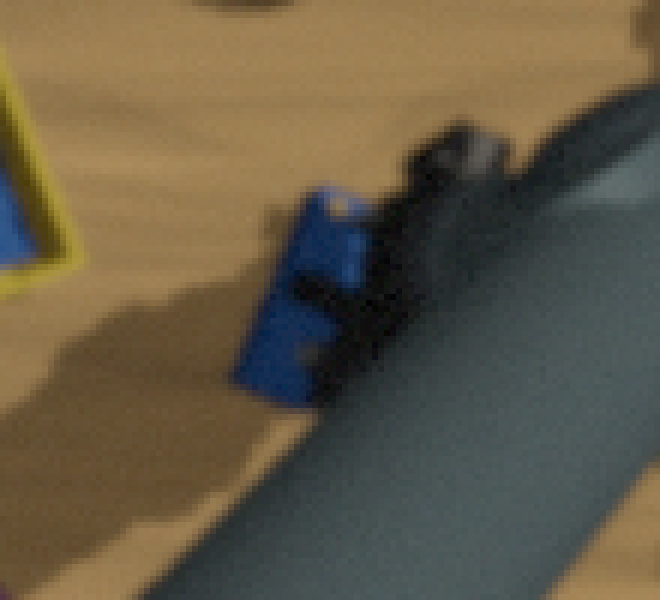

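```bash
python3 -c "
from h import *
o=np.array([100,200])
for nm,P in dict(f1=[[.5134,-.3972,z] for z in(.03,.045,.06)],f2=[[.4591,-.3719,z] for z in(.03,.045,.06)],rib=[[.4875,-.3833,z] for z in(.026,.05)]).items(): print(nm,np.round((w2p('scene',np.array(P))-o)*5).tolist())
for P in ([.5134,-.3972,.045],[.4591,-.3719,.045],[.4875,-.3833,.05]): print(np.round((w2p('top',np.array(P))-[410,190])*6))
"
```

```text
f1 [[283.0, 325.0], [276.0, 304.0], [269.0, 282.0]]
f2 [[348.0, 236.0], [342.0, 214.0], [335.0, 193.0]]
rib [[320.0, 287.0], [310.0, 253.0]]
[358. 235.]
[308. 356.]
[334. 292.]
```

```bash
python3 -m pendant '[{"tx":0,"ty":0,"tz":0.006,"rx":0,"ry":0,"rz":0,"grip":0.4},{"tx":0,"ty":0,"tz":0.006,"rx":0,"ry":0,"rz":0,"grip":0.4},{"tx":0,"ty":0,"tz":0.006,"rx":0,"ry":0,"rz":0,"grip":0.0},{"tx":0,"ty":0,"tz":0.006,"rx":0,"ry":0,"rz":0,"grip":-1},{"tx":0,"ty":0,"tz":0.006,"rx":0,"ry":0,"rz":0,"grip":-1}]' 50; python3 -c "
from h import *
im=robot.camera('scene')[200:320,100:260];a=cv2.resize(im,(800,600),interpolation=3)
cv2.imwrite('pics/c4.png',a[:,:,::-1])"
```

```text
t: 6.05
tool_pos: [0.4864, -0.3846, 0.0255]
orientation: [3.141, 0.0, 1.136]
contact_force: [0.0, -0.1, 0.6]
opening: 0.0168
gripper_force: 0.0
```

View pics/c4.png

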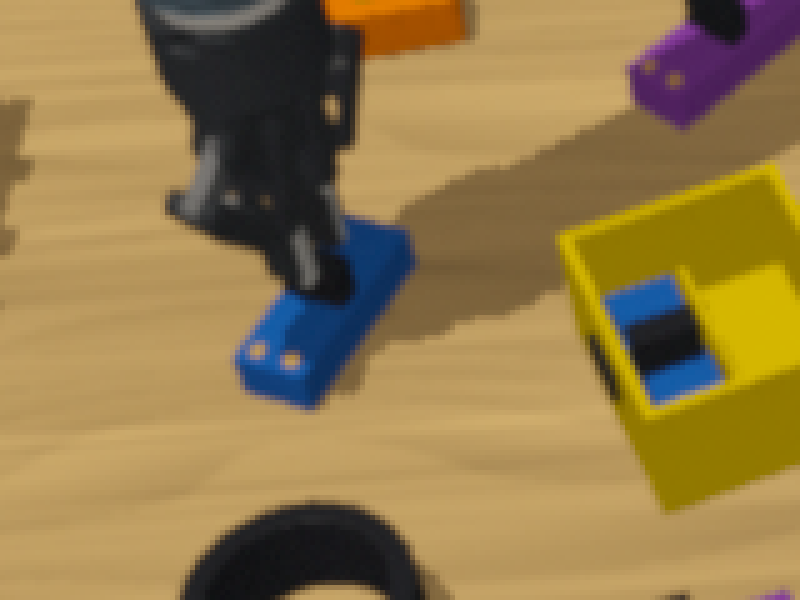

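```bash
python3 -m pendant '[{"tx":0,"ty":0,"tz":0,"rx":0,"ry":0,"rz":0,"grip":-1},{"tx":0,"ty":0,"tz":0,"rx":0,"ry":0,"rz":0,"grip":-1},{"tx":0,"ty":0,"tz":0,"rx":0,"ry":0,"rz":0,"grip":-1}]' 50
```

```text
t: 6.4
tool_pos: [0.4865, -0.3847, 0.0258]
orientation: [3.141, 0.0, 1.136]
contact_force: [-0.3, 0.4, 1.7]
opening: 0.0108
gripper_force: 48.9
```

```bash
python3 -m pendant '[{"tx":0,"ty":0,"tz":0,"rx":0,"ry":0,"rz":0,"grip":0},{"tx":0,"ty":0,"tz":0,"rx":0,"ry":0,"rz":0,"grip":0},{"tx":0,"ty":0,"tz":0.006,"rx":0,"ry":0,"rz":0,"grip":0},{"tx":0,"ty":0,"tz":0.006,"rx":0,"ry":0,"rz":0,"grip":0}]' 50 && python3 -m pendant '[{"tx":0,"ty":0,"tz":0,"rx":0,"ry":0,"rz":0,"grip":-1},{"tx":0,"ty":0,"tz":0,"rx":0,"ry":0,"rz":0,"grip":-1},{"tx":0,"ty":0,"tz":0,"rx":0,"ry":0,"rz":0,"grip":-1},{"tx":0,"ty":0,"tz":0,"rx":0,"ry":0,"rz":0,"grip":-1}]' 50
```

```text
t: 6.8
tool_pos: [0.4857, -0.3838, 0.0184]
orientation: [-3.14, -0.0, 1.136]
contact_force: [-0.0, -0.4, -0.1]
opening: 0.0428
gripper_force: 0.0
t: 7.2
tool_pos: [0.4865, -0.3847, 0.0196]
orientation: [3.141, 0.0, 1.136]
contact_force: [-0.2, -0.4, -1.0]
opening: 0.0124
gripper_force: 50.5
```

```bash
python3 -m pendant '[{"tx":0,"ty":0,"tz":-0.03,"rx":0,"ry":0,"rz":0,"grip":-1},{"tx":0,"ty":0,"tz":-0.07,"rx":0,"ry":0,"rz":0,"grip":-1},{"tx":0,"ty":0,"tz":-0.11,"rx":0,"ry":0,"rz":0,"grip":-1},{"tx":0,"ty":0,"tz":-0.11,"rx":0,"ry":0,"rz":0,"grip":-1}]' 50;python3 -c "
from h import *
go(.533,-.173,.13,110)"
```

```text
t: 7.6
tool_pos: [0.4895, -0.3883, 0.1355]
orientation: [3.13, 0.002, 1.136]
contact_force: [-0.1, -1.0, -1.5]
opening: 0.0122
gripper_force: 50.3
t 7.6 tcp [ 0.4895 -0.3883  0.1355] psi 65.1 F [-0.1 -1.  -1.5] open 0.0122 q7 0.5
-> txyz [ 0.2136 -0.0514  0.0045] rxyz [ 0.013  0.008 -0.999] rows 6.0
```

```bash
python3 -m pendant '[{"tx":0.213,"ty":-0.051,"tz":0,"rx":0,"ry":0,"rz":-1,"grip":-1},{"tx":0.213,"ty":-0.051,"tz":0,"rx":0,"ry":0,"rz":-1,"grip":-1},{"tx":0.213,"ty":-0.051,"tz":0,"rx":0,"ry":0,"rz":-1,"grip":-1},{"tx":0.213,"ty":-0.051,"tz":0,"rx":0,"ry":0,"rz":-1,"grip":-1},{"tx":0.213,"ty":-0.051,"tz":0,"rx":0,"ry":0,"rz":-1,"grip":-1},{"tx":0.213,"ty":-0.051,"tz":0,"rx":0,"ry":0,"rz":-1,"grip":-1},{"tx":0.213,"ty":-0.051,"tz":0,"rx":0,"ry":0,"rz":-1,"grip":-1},{"tx":0.213,"ty":-0.051,"tz":0,"rx":0,"ry":0,"rz":-1,"grip":-1},{"tx":0.213,"ty":-0.051,"tz":0,"rx":0,"ry":0,"rz":-1,"grip":-1},{"tx":0.213,"ty":-0.051,"tz":0,"rx":0,"ry":0,"rz":-1,"grip":-1}]' 50;python3 -c "
from h import *
go(.534,-.173,.025,110.8)
im=robot.camera('scene');k=mask(im,*B,(180,170,320,300));cv2.imwrite('pics/c5.png',cv2.resize(im[150:310,170:330],(600,600),interpolation=3)[:,:,::-1])"
```

```text
t: 8.6
tool_pos: [0.5292, -0.171, 0.1292]
orientation: [-3.141, 0.0, 1.919]
contact_force: [-0.3, -0.5, -2.3]
opening: 0.0121
gripper_force: 50.3
t 8.6 tcp [ 0.5292 -0.171   0.1292] psi 110.0 F [-0.3 -0.5 -2.3] open 0.0121 q7 0.79
-> txyz [-0.0035  0.0039  0.1042] rxyz [-0.001  0.    -0.019] rows 3.0
```

View pics/c5.png

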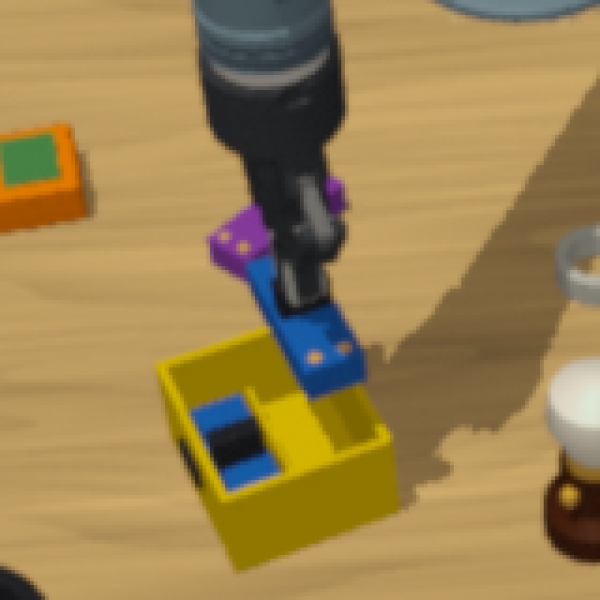

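```bash
python3 -c "
from h import *
im=robot.camera('scene');k=mask(im,*B,(215,200,290,300));n,l,st,c=cv2.connectedComponentsWithStats(k);print(st[1:].tolist(),np.round(c[1:]))
i=1+np.argmin(c[1:,1]+1000*(st[1:,4]<80));m=((l==i)*255).astype('uint8')
for z0 in(.105,.11,.115): print(z0,fit({'scene':m},(.1,.038,.026),z0,(.533,-.172,.36)))
k=mask(im,*Y,(205,215,290,305));print(fit({'scene':k},(.122,.107,.068),0,(.543,-.196,.36)))
"
```

```text
[[236, 218, 31, 38, 475], [221, 256, 16, 13, 102], [229, 270, 15, 10, 96]] [[252. 239.]
 [228. 261.]
 [236. 275.]]
0.105 (array([ 0.5254, -0.171 ]), np.float64(18.3), np.float64(0.84))
0.11 (array([ 0.5301, -0.1707]), np.float64(18.1), np.float64(0.833))
0.115 (array([ 0.5347, -0.1704]), np.float64(17.9), np.float64(0.825))
(array([ 0.5457, -0.1966]), np.float64(20.8), np.float64(0.917))
```

```bash
python3 -m pendant '[{"tx":-0.004,"ty":0.004,"tz":0,"rx":0,"ry":0,"rz":-0.02,"grip":-1},{"tx":-0.004,"ty":0.004,"tz":0.02,"rx":0,"ry":0,"rz":-0.02,"grip":-1},{"tx":-0.004,"ty":0.004,"tz":0.04,"rx":0,"ry":0,"rz":-0.02,"grip":-1},{"tx":-0.004,"ty":0.004,"tz":0.055,"rx":0,"ry":0,"rz":-0.02,"grip":-1},{"tx":-0.004,"ty":0.004,"tz":0.07,"rx":0,"ry":0,"rz":-0.02,"grip":-1},{"tx":-0.004,"ty":0.004,"tz":0.08,"rx":0,"ry":0,"rz":-0.02,"grip":-1},{"tx":-0.004,"ty":0.004,"tz":0.09,"rx":0,"ry":0,"rz":-0.02,"grip":-1},{"tx":-0.004,"ty":0.004,"tz":0.09,"rx":0,"ry":0,"rz":-0.02,"grip":-1}]' 50;python3 -c "
from h import *
go(.534,-.173,.026,110.8)"
```

```text
t: 9.5
tool_pos: [0.5338, -0.1719, 0.038]
orientation: [-3.139, -0.001, 1.937]
contact_force: [-0.1, -0.4, -2.5]
opening: 0.0121
gripper_force: 50.2
t 9.5 tcp [ 0.5338 -0.1719  0.038 ] psi 111.0 F [-0.1 -0.4 -2.5] open 0.0121 q7 0.89
-> txyz [-0.0011 -0.0002  0.012 ] rxyz [-0.003 -0.002  0.005] rows 1.0
```

```bash
python3 -m pendant '[{"tx":-0.001,"ty":0,"tz":0.006,"rx":0,"ry":0,"rz":0,"grip":-1},{"tx":-0.001,"ty":0,"tz":0.012,"rx":0,"ry":0,"rz":0,"grip":-1},{"tx":-0.001,"ty":0,"tz":0.012,"rx":0,"ry":0,"rz":0,"grip":-1}]' 50;python3 -m pendant '[{"tx":0,"ty":0,"tz":0,"rx":0,"ry":0,"rz":0,"grip":0},{"tx":0,"ty":0,"tz":0,"rx":0,"ry":0,"rz":0,"grip":0},{"tx":0,"ty":0,"tz":-0.05,"rx":0,"ry":0,"rz":0,"grip":0},{"tx":0,"ty":0,"tz":-0.1,"rx":0,"ry":0,"rz":0,"grip":0},{"tx":0,"ty":0,"tz":-0.15,"rx":0,"ry":0,"rz":0,"grip":1},{"tx":0,"ty":0,"tz":-0.18,"rx":0,"ry":0,"rz":0,"grip":1},{"tx":0,"ty":0,"tz":-0.18,"rx":0,"ry":0,"rz":0,"grip":1}]' 50;python3 -c "
from h import *
go(.438,.391,.2,158)"
```

```text
t: 9.8
tool_pos: [0.5348, -0.173, 0.0269]
orientation: [-3.141, -0.001, 1.937]
contact_force: [0.1, 1.3, -3.2]
opening: 0.012
gripper_force: 50.2
t: 10.5
tool_pos: [0.5398, -0.1751, 0.2143]
orientation: [3.13, 0.006, 1.937]
contact_force: [0.7, 0.0, 0.5]
opening: 0.0835
gripper_force: 0.0
t 10.5 tcp [ 0.5398 -0.1751  0.2143] psi 111.0 F [0.7 0.  0.5] open 0.0835 q7 0.76
-> txyz [0.5651 0.1073 0.0121] rxyz [ 0.011  0.014 -1.045] rows 12.0
```

```bash
python3 -m pendant '[{"tx":0.565,"ty":0.107,"tz":0.01,"rx":0,"ry":0,"rz":-1,"grip":1},{"tx":0.565,"ty":0.107,"tz":0.01,"rx":0,"ry":0,"rz":-1,"grip":1},{"tx":0.565,"ty":0.107,"tz":0.01,"rx":0,"ry":0,"rz":-1,"grip":1},{"tx":0.565,"ty":0.107,"tz":0.01,"rx":0,"ry":0,"rz":-1,"grip":1},{"tx":0.565,"ty":0.107,"tz":0.01,"rx":0,"ry":0,"rz":-1,"grip":1},{"tx":0.565,"ty":0.107,"tz":0.01,"rx":0,"ry":0,"rz":-1,"grip":1},{"tx":0.565,"ty":0.107,"tz":0.01,"rx":0,"ry":0,"rz":-1,"grip":1},{"tx":0.565,"ty":0.107,"tz":0.01,"rx":0,"ry":0,"rz":-1,"grip":1},{"tx":0.565,"ty":0.107,"tz":0.01,"rx":0,"ry":0,"rz":-1,"grip":1},{"tx":0.565,"ty":0.107,"tz":0.01,"rx":0,"ry":0,"rz":-1,"grip":1},{"tx":0.565,"ty":0.107,"tz":0.01,"rx":0,"ry":0,"rz":-1,"grip":1},{"tx":0.565,"ty":0.107,"tz":0.01,"rx":0,"ry":0,"rz":-1,"grip":1}]' 60|head -1;python3 -c "
from h import *
I={n:robot.camera(n) for n in('top','scene')};im=I['scene']
kt,ks=mask(I['top'],*Y,(360,180,430,260)),mask(im,*Y,(205,215,290,305))
print('case',fit({'scene':ks},(.122,.107,.068),0,(.543,-.196,.36)),fit({'top':kt},(.122,.107,.068),0,(.543,-.196,.36)))
k=mask(I['top'],*B,(365,185,430,255));n,l,st,c=cv2.connectedComponentsWithStats(k);print([(s[4],np.round(p2w('top',cc,.031)[0],4)) for s,cc in zip(st[1:],c[1:]) if s[4]>20])
a=np.hstack([cv2.resize(I['top'][170:270,350:440],(450,500),interpolation=3),cv2.resize(im[220:310,200:290],(350,500),interpolation=3)])
cv2.imwrite('pics/c6.png',a[:,:,::-1]);go(.438,.391,.013,158.8)"
```

```text
t: 11.7
case (array([ 0.5438, -0.1956]), np.float64(22.3), np.float64(0.946)) (array([ 0.5418, -0.197 ]), np.float64(20.3), np.float64(0.943))
[(np.int32(364), array([ 0.5452, -0.22  ,  0.031 ])), (np.int32(129), array([ 0.5564, -0.1658,  0.031 ])), (np.int32(171), array([ 0.5111, -0.1828,  0.031 ]))]
t 11.8 tcp [0.429  0.3985 0.1964] psi 156.5 F [1.2 0.3 0.7] open 0.0852 q7 0.39
-> txyz [-0.0118 -0.0035  0.1834] rxyz [ 0.001 -0.003 -0.05 ] rows 4.0
```

View pics/c6.png

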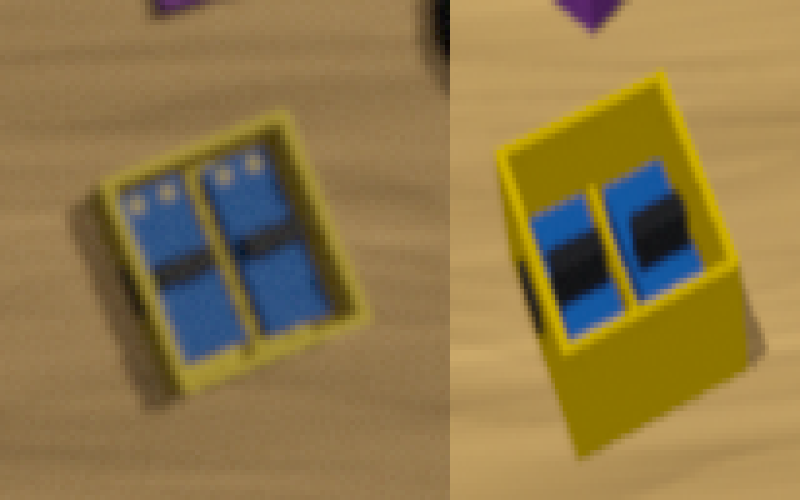

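```bash
python3 -m pendant '[{"tx":-0.012,"ty":-0.003,"tz":0.05,"rx":0,"ry":0,"rz":-0.05,"grip":0.6},{"tx":-0.012,"ty":-0.003,"tz":0.1,"rx":0,"ry":0,"rz":-0.05,"grip":0.6},{"tx":-0.012,"ty":-0.003,"tz":0.14,"rx":0,"ry":0,"rz":-0.05,"grip":0.6},{"tx":-0.012,"ty":-0.003,"tz":0.165,"rx":0,"ry":0,"rz":-0.05,"grip":0.6},{"tx":-0.012,"ty":-0.003,"tz":0.181,"rx":0,"ry":0,"rz":-0.05,"grip":0.6},{"tx":-0.012,"ty":-0.003,"tz":0.181,"rx":0,"ry":0,"rz":-0.05,"grip":0.6}]' 60;python3 -c "
from h import *
go(.438,.391,.015,158.8)"
```

```text
t: 12.4
tool_pos: [0.441, 0.3823, 0.0139]
orientation: [-3.136, -0.002, 2.761]
contact_force: [-0.5, -0.8, 0.2]
opening: 0.0684
gripper_force: 0.0
t 12.4 tcp [0.441  0.3823 0.0139] psi 158.2 F [-0.5 -0.8  0.2] open 0.0684 q7 0.49
-> txyz [ 0.006   0.0069 -0.0011] rxyz [-0.007 -0.002 -0.014] rows 1.0
```

```bash
python3 -m pendant '[{"tx":0,"ty":0,"tz":0,"rx":0,"ry":0,"rz":0,"grip":0.6},{"tx":0,"ty":0,"tz":0,"rx":0,"ry":0,"rz":0,"grip":0.6}]' 60 >/dev/null;python3 -c "
from h import *
go(.438,.391,.015,158.8)"
```

```text
t 12.6 tcp [0.444  0.3862 0.0185] psi 158.2 F [1.4 0.1 0.6] open 0.0682 q7 0.49
-> txyz [0.0074 0.0022 0.0035] rxyz [ 0.005  0.002 -0.013] rows 1.0
```

```bash
python3 -m pendant '[{"tx":0.006,"ty":0.002,"tz":0.001,"rx":0,"ry":0,"rz":-0.01,"grip":0.6},{"tx":0.006,"ty":0.002,"tz":0.001,"rx":0,"ry":0,"rz":-0.01,"grip":0.6},{"tx":0.006,"ty":0.002,"tz":0.001,"rx":0,"ry":0,"rz":-0.01,"grip":0.6}]' 60 >/dev/null;python3 -c "
from h import *
go(.438,.391,.015,158.8)"
```

```text
t 12.9 tcp [0.4373 0.39   0.0162] psi 158.8 F [-0.6 -0.4 -0.3] open 0.0686 q7 0.48
-> txyz [-0.0003  0.0012  0.0012] rxyz [ 0.002  0.    -0.001] rows 1.0
```

```bash
python3 -m pendant '[{"tx":0,"ty":0,"tz":0,"rx":0,"ry":0,"rz":0,"grip":-1},{"tx":0,"ty":0,"tz":0,"rx":0,"ry":0,"rz":0,"grip":-1},{"tx":0,"ty":0,"tz":0,"rx":0,"ry":0,"rz":0,"grip":-1},{"tx":0,"ty":0,"tz":0,"rx":0,"ry":0,"rz":0,"grip":-1},{"tx":0,"ty":0,"tz":0,"rx":0,"ry":0,"rz":0,"grip":-1},{"tx":0,"ty":0,"tz":0,"rx":0,"ry":0,"rz":0,"grip":-1}]' 60;python3 -c "
from h import *
go(.543,-.1963,.2,200.5)"
```

```text
t: 13.5
tool_pos: [0.4378, 0.3891, 0.0157]
orientation: [3.141, 0.0, 2.77]
contact_force: [-0.3, -0.3, 1.5]
opening: 0.0137
gripper_force: 60.6
t 13.5 tcp [0.4378 0.3891 0.0157] psi 158.7 F [-0.3 -0.3  1.5] open 0.0137 q7 0.48
-> txyz [-0.3108 -0.5071 -0.1844] rxyz [ 0.     0.    -0.929] rows 13.0
```

```bash
python3 -m pendant '[{"tx":0,"ty":0,"tz":-0.04,"rx":0,"ry":0,"rz":0,"grip":-1},{"tx":0,"ty":0,"tz":-0.09,"rx":0,"ry":0,"rz":0,"grip":-1},{"tx":0,"ty":0,"tz":-0.14,"rx":0,"ry":0,"rz":0,"grip":-1},{"tx":-0.02,"ty":-0.03,"tz":-0.17,"rx":0,"ry":0,"rz":-0.1,"grip":-1},{"tx":-0.04,"ty":-0.065,"tz":-0.19,"rx":0,"ry":0,"rz":-0.2,"grip":-1},{"tx":-0.065,"ty":-0.105,"tz":-0.19,"rx":0,"ry":0,"rz":-0.3,"grip":-1},{"tx":-0.09,"ty":-0.145,"tz":-0.19,"rx":0,"ry":0,"rz":-0.4,"grip":-1},{"tx":-0.115,"ty":-0.185,"tz":-0.19,"rx":0,"ry":0,"rz":-0.5,"grip":-1},{"tx":-0.14,"ty":-0.225,"tz":-0.19,"rx":0,"ry":0,"rz":-0.6,"grip":-1},{"tx":-0.165,"ty":-0.265,"tz":-0.19,"rx":0,"ry":0,"rz":-0.7,"grip":-1},{"tx":-0.19,"ty":-0.305,"tz":-0.19,"rx":0,"ry":0,"rz":-0.8,"grip":-1},{"tx":-0.19,"ty":-0.305,"tz":-0.19,"rx":0,"ry":0,"rz":-0.93,"grip":-1}]' 60;python3 -c "
from h import *
go(.543,-.1963,.2,200.7)"
```

```text
t: 14.7
tool_pos: [0.5041, 0.026, 0.2053]
orientation: [-3.137, -0.001, -2.793]
contact_force: [-0.6, 0.4, -0.7]
opening: 0.0135
gripper_force: 60.2
t 14.7 tcp [0.5041 0.026  0.2053] psi -160.0 F [-0.6  0.4 -0.7] open 0.0135 q7 1.82
-> txyz [ 0.0394 -0.2222  0.0062] rxyz [-0.005 -0.002 -0.016] rows 5.0
```

```bash
python3 -m pendant '[{"tx":0.008,"ty":-0.044,"tz":0,"rx":0,"ry":0,"rz":-0.015,"grip":-1},{"tx":0.016,"ty":-0.088,"tz":0,"rx":0,"ry":0,"rz":-0.015,"grip":-1},{"tx":0.024,"ty":-0.132,"tz":0,"rx":0,"ry":0,"rz":-0.015,"grip":-1},{"tx":0.032,"ty":-0.176,"tz":0,"rx":0,"ry":0,"rz":-0.015,"grip":-1},{"tx":0.039,"ty":-0.215,"tz":0,"rx":0,"ry":0,"rz":-0.015,"grip":-1},{"tx":0.039,"ty":-0.22,"tz":0,"rx":0,"ry":0,"rz":-0.015,"grip":-1},{"tx":0.039,"ty":-0.22,"tz":0.03,"rx":0,"ry":0,"rz":-0.015,"grip":-1},{"tx":0.039,"ty":-0.22,"tz":0.06,"rx":0,"ry":0,"rz":-0.015,"grip":-1},{"tx":0.039,"ty":-0.22,"tz":0.08,"rx":0,"ry":0,"rz":-0.015,"grip":-1},{"tx":0.039,"ty":-0.22,"tz":0.08,"rx":0,"ry":0,"rz":-0.015,"grip":-1},{"tx":0.039,"ty":-0.22,"tz":0.08,"rx":0,"ry":0,"rz":-0.015,"grip":-1},{"tx":0.039,"ty":-0.22,"tz":0.08,"rx":0,"ry":0,"rz":-0.015,"grip":-1}]' 60;python3 -c "
from h import *
im=robot.camera('scene')
I=cv2.resize(im[170:310,180:310],(557,600),interpolation=3);cv2.imwrite('pics/c7.png',I[:,:,::-1])
go(.543,-.1963,.0865,200.7)
# predicted lid pose outline from TCP
"
```

```text
t: 15.9
tool_pos: [0.5457, -0.184, 0.1269]
orientation: [-3.14, 0.002, -2.771]
contact_force: [-0.8, -0.5, -1.5]
opening: 0.0139
gripper_force: 60.2
t 15.95 tcp [ 0.5459 -0.184   0.1271] psi -158.8 F [-0.1 -0.8 -0.9] open 0.0137 q7 2.37
-> txyz [ 0.0072 -0.0104  0.0406] rxyz [-0.002  0.003  0.012] rows 1.0
```

View pics/c7.png

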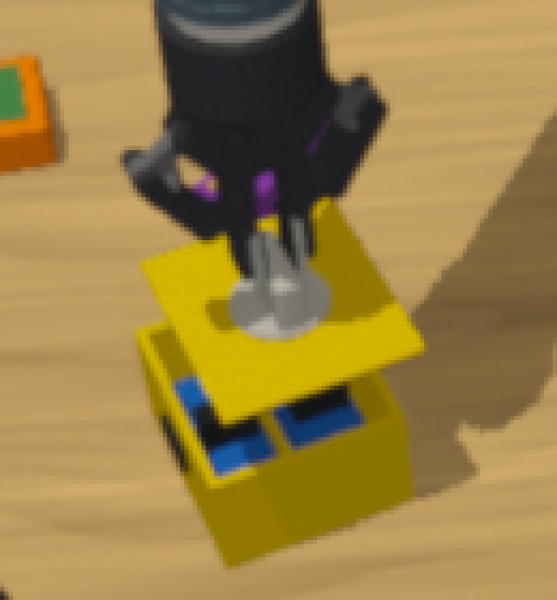

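```bash
python3 -c "
from h import *
px=lambda a:np.array([180,170])+np.array(a)*.2334
c=[p2w('scene',px(a),.124)[0] for a in([142,262],[425,348],[228,420],[332,198])]
c=np.array(c);print(c.round(4),c.mean(0)); d=c[2]-c[0];print(np.degrees(np.arctan2(d[1],d[0])),np.linalg.norm(d));d=c[1]-c[3];print(np.degrees(np.arctan2(d[1],d[0])))
"
```

```text
[[ 0.5107 -0.2538  0.124 ]
 [ 0.5869 -0.1108  0.124 ]
 [ 0.6244 -0.2089  0.124 ]
 [ 0.473  -0.1546  0.124 ]] [ 0.54872659 -0.18202589  0.124     ]
21.569893829117564 0.12227935858200044
21.006660636952194
```

```bash
python3 -m pendant '[{"tx":0.0085,"ty":-0.0106,"tz":0.01,"rx":0,"ry":0,"rz":0.01,"grip":-1},{"tx":0.0085,"ty":-0.0106,"tz":0.015,"rx":0,"ry":0,"rz":0.01,"grip":-1},{"tx":0.0085,"ty":-0.0106,"tz":0.015,"rx":0,"ry":0,"rz":0.01,"grip":-1},{"tx":0.0085,"ty":-0.0106,"tz":0.015,"rx":0,"ry":0,"rz":0.01,"grip":-1}]' 60 >/dev/null;python3 -c "
from h import *
go(.5418,-.197,.0765,200.9)
I={n:robot.camera(n) for n in('top','scene')}
go(.5418,-.197,.0765,200.9)"
```

```text
t 16.35 tcp [ 0.5401 -0.1968  0.1101] psi -159.3 F [ 0.3 -0.9 -1.2] open 0.014 q7 2.4
-> txyz [-0.0016 -0.0008  0.0336] rxyz [ 0.001 -0.001 -0.003] rows 1.0
t 16.45 tcp [ 0.5406 -0.1965  0.1105] psi -159.2 F [ 0.2 -0.7 -1.4] open 0.0137 q7 2.4
-> txyz [-0.0009 -0.0009  0.034 ] rxyz [ 0.     0.    -0.002] rows 1.0
```

```bash
python3 -m pendant '[{"tx":-0.001,"ty":-0.001,"tz":0.01,"rx":0,"ry":0,"rz":0,"grip":-1},{"tx":-0.001,"ty":-0.001,"tz":0.018,"rx":0,"ry":0,"rz":0,"grip":-1},{"tx":-0.001,"ty":-0.001,"tz":0.024,"rx":0,"ry":0,"rz":0,"grip":-1},{"tx":-0.001,"ty":-0.001,"tz":0.029,"rx":0,"ry":0,"rz":0,"grip":-1},{"tx":-0.001,"ty":-0.001,"tz":0.029,"rx":0,"ry":0,"rz":0,"grip":-1}]' 60; python3 -m pendant '[{"tx":0,"ty":0,"tz":0.003,"rx":0,"ry":0,"rz":0,"grip":-1},{"tx":0,"ty":0,"tz":0.005,"rx":0,"ry":0,"rz":0,"grip":-1},{"tx":0,"ty":0,"tz":0.005,"rx":0,"ry":0,"rz":0,"grip":-1}]' 60
```

```text
t: 16.95
tool_pos: [0.5407, -0.197, 0.0802]
orientation: [3.14, -0.002, -2.779]
contact_force: [-0.1, 0.2, -0.6]
opening: 0.014
gripper_force: 60.2
t: 17.25
tool_pos: [0.5416, -0.1973, 0.0763]
orientation: [3.141, -0.0, -2.779]
contact_force: [-0.6, 0.9, -0.9]
opening: 0.0138
gripper_force: 60.2
```

```bash
python3 -m pendant '[{"tx":0,"ty":0,"tz":0.001,"rx":0,"ry":0,"rz":0,"grip":-1},{"tx":0,"ty":0,"tz":0.002,"rx":0,"ry":0,"rz":0,"grip":-1},{"tx":0,"ty":0,"tz":0.002,"rx":0,"ry":0,"rz":0,"grip":-1}]' 60; python3 -c "
from h import *
go(.492,-.135,.076,180)
im=robot.camera('scene')
I=cv2.resize(im[170:310,180:310],(557,600),interpolation=3);cv2.imwrite('pics/c8.png',I[:,:,::-1])"
```

```text
t: 17.55
tool_pos: [0.542, -0.1974, 0.0757]
orientation: [3.141, 0.001, -2.779]
contact_force: [-2.3, -0.0, 5.1]
opening: 0.0136
gripper_force: 60.9
t 17.55 tcp [ 0.542  -0.1974  0.0757] psi -159.2 F [-2.3 -0.   5.1] open 0.0136 q7 2.42
-> txyz [ 0.0246  0.0761 -0.0003] rxyz [0.001 0.001 0.462] rows 3.0
```

View pics/c8.png

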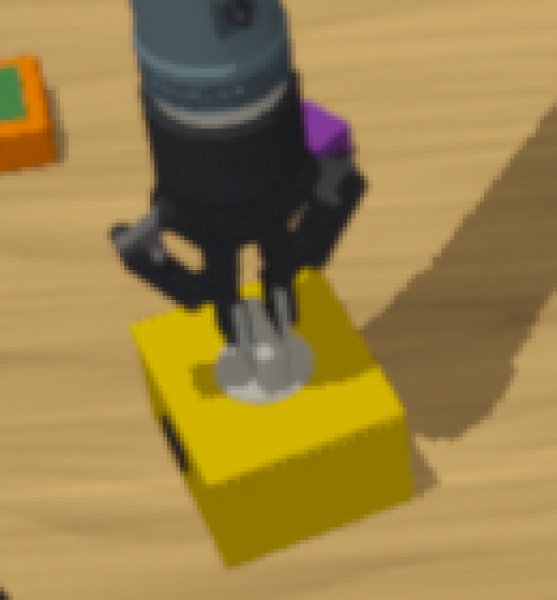

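Lid is flush, so I start sliding: first to the mouth of the gap between lamp and ring, turning square.

```bash
python3 -m pendant '[{"tx":0.003,"ty":0.009,"tz":0,"rx":0,"ry":0,"rz":0.05,"grip":-1},{"tx":0.006,"ty":0.018,"tz":0,"rx":0,"ry":0,"rz":0.1,"grip":-1},{"tx":0.009,"ty":0.027,"tz":0,"rx":0,"ry":0,"rz":0.16,"grip":-1},{"tx":0.012,"ty":0.036,"tz":0,"rx":0,"ry":0,"rz":0.22,"grip":-1},{"tx":0.015,"ty":0.046,"tz":0,"rx":0,"ry":0,"rz":0.28,"grip":-1},{"tx":0.018,"ty":0.056,"tz":0,"rx":0,"ry":0,"rz":0.34,"grip":-1},{"tx":0.021,"ty":0.066,"tz":0,"rx":0,"ry":0,"rz":0.4,"grip":-1},{"tx":0.0245,"ty":0.076,"tz":0,"rx":0,"ry":0,"rz":0.46,"grip":-1},{"tx":0.0245,"ty":0.076,"tz":0,"rx":0,"ry":0,"rz":0.46,"grip":-1},{"tx":0.0245,"ty":0.076,"tz":0,"rx":0,"ry":0,"rz":0.46,"grip":-1}]' 60; python3 -c "
from h import *
im=robot.camera('scene');k=mask(im,*Y,(205,215,310,330));print(fit({'scene':k},(.124,.109,.073),0,(.492,-.135,0)))
go(.492,.0,.0757,180)"
```

```text
t: 18.6
tool_pos: [0.4929, -0.1355, 0.0757]
orientation: [3.141, 0.002, -3.14]
contact_force: [-0.6, 0.1, 5.7]
opening: 0.0137
gripper_force: 61.1
(array([ 0.4935, -0.1361]), np.float64(-4.1), np.float64(0.946))
t 18.65 tcp [ 0.4929 -0.1355  0.0757] psi -179.9 F [-1.   0.2  6.8] open 0.0137 q7 1.97
-> txyz [0.0007 0.1355 0.    ] rxyz [0.    0.002 0.002] rows 3.0
```

```bash
python3 -m pendant '[{"tx":0.001,"ty":0.012,"tz":0,"rx":0,"ry":0,"rz":0,"grip":-1},{"tx":0.001,"ty":0.028,"tz":0,"rx":0,"ry":0,"rz":0,"grip":-1},{"tx":0.001,"ty":0.046,"tz":0,"rx":0,"ry":0,"rz":0,"grip":-1},{"tx":0.001,"ty":0.064,"tz":0,"rx":0,"ry":0,"rz":0,"grip":-1},{"tx":0.001,"ty":0.082,"tz":0,"rx":0,"ry":0,"rz":0,"grip":-1},{"tx":0.001,"ty":0.1,"tz":0,"rx":0,"ry":0,"rz":0,"grip":-1},{"tx":0.001,"ty":0.118,"tz":0,"rx":0,"ry":0,"rz":0,"grip":-1},{"tx":0.001,"ty":0.136,"tz":0,"rx":0,"ry":0,"rz":0,"grip":-1},{"tx":0.001,"ty":0.154,"tz":0,"rx":0,"ry":0,"rz":0,"grip":-1},{"tx":0.001,"ty":0.172,"tz":0,"rx":0,"ry":0,"rz":0,"grip":-1},{"tx":0.001,"ty":0.184,"tz":0,"rx":0,"ry":0,"rz":0,"grip":-1},{"tx":0.001,"ty":0.184,"tz":0,"rx":0,"ry":0,"rz":0,"grip":-1}]' 60; python3 -c "
from h import *
im=robot.camera('scene')
cv2.imwrite('pics/c9.png',im[150:350,180:480][:,:,::-1])
go(.492,.15,.0757,180)"
```

```text
t: 19.85
tool_pos: [0.4926, 0.049, 0.0757]
orientation: [-3.141, 0.003, -3.138]
contact_force: [1.0, -1.7, 5.9]
opening: 0.014
gripper_force: 61.0
t 19.9 tcp [0.4926 0.049  0.0756] psi -179.8 F [ 0.7 -0.7  4.8] open 0.0138 q7 1.56
-> txyz [ 4.00e-04  1.01e-01 -1.00e-04] rxyz [0.    0.004 0.004] rows 3.0
```

View pics/c9.png

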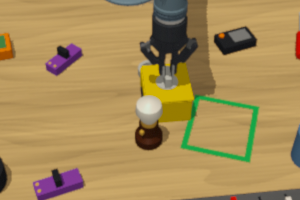

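That picture shows the case clear of the lamp and ring, on course. It was also the 11th view, one over the limit of 10, so I'll use only numeric checks from here.

```bash
python3 -m pendant '[{"tx":0,"ty":0.01,"tz":0,"rx":0,"ry":0,"rz":0,"grip":-1},{"tx":0,"ty":0.025,"tz":0,"rx":0,"ry":0,"rz":0,"grip":-1},{"tx":0,"ty":0.04,"tz":0,"rx":0,"ry":0,"rz":0,"grip":-1},{"tx":0,"ty":0.055,"tz":0,"rx":0,"ry":0,"rz":0,"grip":-1},{"tx":0,"ty":0.07,"tz":0,"rx":0,"ry":0,"rz":0,"grip":-1},{"tx":0,"ty":0.085,"tz":0,"rx":0,"ry":0,"rz":0,"grip":-1},{"tx":0,"ty":0.096,"tz":0,"rx":0,"ry":0,"rz":0,"grip":-1},{"tx":0,"ty":0.101,"tz":0,"rx":0,"ry":0,"rz":0,"grip":-1},{"tx":0,"ty":0.101,"tz":0,"rx":0,"ry":0,"rz":0,"grip":-1},{"tx":0,"ty":0.101,"tz":0,"rx":0,"ry":0,"rz":0,"grip":-1}]' 60; python3 -c "
from h import *
go(.5823,.1683,.0757,157)"
```

```text
t: 20.9
tool_pos: [0.4925, 0.1467, 0.0756]
orientation: [-3.139, 0.002, -3.141]
contact_force: [0.5, -5.3, 7.3]
opening: 0.0137
gripper_force: 61.2
t 20.9 tcp [0.4925 0.1467 0.0756] psi -180.0 F [ 0.5 -5.3  7.3] open 0.0137 q7 1.36
-> txyz [-0.0898  0.0215  0.    ] rxyz [-0.003  0.003  0.511] rows 3.0
```

```bash
python3 -m pendant '[{"tx":-0.008,"ty":0.002,"tz":0,"rx":0,"ry":0,"rz":0.05,"grip":-1},{"tx":-0.018,"ty":0.004,"tz":0,"rx":0,"ry":0,"rz":0.1,"grip":-1},{"tx":-0.03,"ty":0.007,"tz":0,"rx":0,"ry":0,"rz":0.17,"grip":-1},{"tx":-0.042,"ty":0.01,"tz":0,"rx":0,"ry":0,"rz":0.24,"grip":-1},{"tx":-0.054,"ty":0.013,"tz":0,"rx":0,"ry":0,"rz":0.31,"grip":-1},{"tx":-0.066,"ty":0.016,"tz":0,"rx":0,"ry":0,"rz":0.38,"grip":-1},{"tx":-0.078,"ty":0.019,"tz":0,"rx":0,"ry":0,"rz":0.45,"grip":-1},{"tx":-0.086,"ty":0.021,"tz":0,"rx":0,"ry":0,"rz":0.5,"grip":-1},{"tx":-0.09,"ty":0.0215,"tz":0,"rx":0,"ry":0,"rz":0.51,"grip":-1},{"tx":-0.09,"ty":0.0215,"tz":0,"rx":0,"ry":0,"rz":0.51,"grip":-1},{"tx":-0.09,"ty":0.0215,"tz":0,"rx":0,"ry":0,"rz":0.51,"grip":-1}]' 60; python3 -c "
from h import *
go(.5823,.1683,.0757,159)
im=robot.camera('scene');k=mask(im,*Y,(340,200,450,320));print(fit({'scene':k},(.124,.109,.073),0,(.582,.168,-.37)))"
```

```text
t: 22.0
tool_pos: [0.5768, 0.1735, 0.0756]
orientation: [-3.141, -0.01, 2.744]
contact_force: [-9.6, 0.4, 14.9]
opening: 0.0134
gripper_force: 62.1
t 22.0 tcp [0.5768 0.1735 0.0756] psi 157.2 F [-9.6  0.4 14.9] open 0.0134 q7 1.05
-> txyz [-0.0071 -0.0027 -0.0001] rxyz [-0.001 -0.013 -0.04 ] rows 1.0
(array([0.5773, 0.1729]), np.float64(-26.4), np.float64(0.948))
```

```bash
python3 -m pendant '[{"tx":-0.004,"ty":-0.002,"tz":-0.001,"rx":0,"ry":0,"rz":-0.04,"grip":-1},{"tx":-0.007,"ty":-0.004,"tz":-0.001,"rx":0,"ry":0,"rz":-0.08,"grip":-1},{"tx":-0.007,"ty":-0.004,"tz":-0.001,"rx":0,"ry":0,"rz":-0.08,"grip":-1},{"tx":-0.007,"ty":-0.004,"tz":-0.001,"rx":0,"ry":0,"rz":-0.08,"grip":-1}]' 60; python3 -m pendant '[{"tx":0,"ty":0,"tz":0,"rx":0,"ry":0,"rz":0,"grip":0.3},{"tx":0,"ty":0,"tz":0,"rx":0,"ry":0,"rz":0,"grip":0.3},{"tx":0,"ty":0,"tz":0,"rx":0,"ry":0,"rz":0,"grip":0.3},{"tx":0,"ty":0,"tz":-0.02,"rx":0,"ry":0,"rz":0,"grip":0.3},{"tx":0,"ty":0,"tz":-0.06,"rx":0,"ry":0,"rz":0,"grip":0.3},{"tx":0,"ty":0,"tz":-0.11,"rx":0,"ry":0,"rz":0,"grip":0.3},{"tx":0,"ty":0,"tz":-0.16,"rx":0,"ry":0,"rz":0,"grip":0.3},{"tx":0,"ty":0,"tz":-0.2,"rx":0,"ry":0,"rz":0,"grip":0.3},{"tx":0,"ty":0,"tz":-0.2,"rx":0,"ry":0,"rz":0,"grip":0.3}]' ; python3 -c "
from h import *
go(.45,.35,.3,159)"
```

```text
t: 22.45
tool_pos: [0.5832, 0.1677, 0.0757]
orientation: [3.14, -0.006, 2.808]
contact_force: [-4.4, 1.5, 7.3]
opening: 0.0139
gripper_force: 61.1
t: 23.35
tool_pos: [0.5902, 0.1656, 0.2832]
orientation: [3.132, 0.011, 2.804]
contact_force: [0.4, -0.6, 0.3]
opening: 0.0554
gripper_force: 0.0
t 23.35 tcp [0.5902 0.1656 0.2832] psi 160.7 F [ 0.4 -0.6  0.3] open 0.0554 q7 1.02
-> txyz [ 0.1931  0.1278 -0.0176] rxyz [0.012 0.013 0.037] rows 5.0
```

Move clear of the view and verify numerically.

```bash
python3 -m pendant '[{"tx":0.19,"ty":0.13,"tz":-0.02,"rx":0,"ry":0,"rz":0,"grip":0.3},{"tx":0.19,"ty":0.13,"tz":-0.02,"rx":0,"ry":0,"rz":0,"grip":0.3},{"tx":0.19,"ty":0.13,"tz":-0.02,"rx":0,"ry":0,"rz":0,"grip":0.3},{"tx":0.19,"ty":0.13,"tz":-0.02,"rx":0,"ry":0,"rz":0,"grip":0.3},{"tx":0.19,"ty":0.13,"tz":-0.02,"rx":0,"ry":0,"rz":0,"grip":0.3},{"tx":0.19,"ty":0.13,"tz":-0.02,"rx":0,"ry":0,"rz":0,"grip":0.3},{"tx":0.19,"ty":0.13,"tz":-0.02,"rx":0,"ry":0,"rz":0,"grip":0.3},{"tx":0.19,"ty":0.13,"tz":-0.02,"rx":0,"ry":0,"rz":0,"grip":0.3}]' |head -2; python3 -c "
from h import *
I={n:robot.camera(n) for n in('top','scene')}
for n,b in(('scene',(340,200,450,320)),('top',(215,165,310,260))):
  k=mask(I[n],*Y,b);print(n,k.sum()//255,[fit({n:k},(.124,.109,.073),0,(.582,.168,-.37)),fit({n:k},(.124,.109,.005),.068,(.582,.168,-.37))])
for q in('case','lid','lamp','ring'): print(q,[(round(d['conf'],2),np.round(d['centre'],3)) for d in robot.landmark_of('scene',q)][:2])"
```

```text
t: 24.15
tool_pos: [0.45, 0.3485, 0.2947]
scene 2616 [(array([0.582 , 0.1674]), np.float64(-20.9), np.float64(0.95)), (array([0.632 , 0.1515]), np.float64(-22.3), np.float64(0.694))]
top 1717 [(array([0.5819, 0.1693]), np.float64(-18.9), np.float64(0.945)), (array([0.5779, 0.1664]), np.float64(-18.3), np.float64(0.878))]
case [(0.94, array([0.577, 0.17 , 0.003])), (0.18, array([0.58 , 0.169, 0.1  ]))]
lid [(0.89, array([0.584, 0.166, 0.057]))]
lamp [(0.9, array([ 0.601, -0.007, -0.002])), (0.15, array([0.286, 0.447, 0.003]))]
ring [(0.79, array([0.388, 0.019, 0.003]))]
```

Case is within about 2 mm and 2° of the outline, lid on, lamp and ring unmoved. Handing in.

```bash
python3 -c "
from workcell import robot
print(robot.job_done())"
```

```text
the job is handed in; nothing more can be done
None
```

I handed the job in at about 24 s: the pack is in its bay, the lid is on, and the closed case was slid past the lamp to within about 2 mm and 2° of the outline, no verdict came back, and I viewed 11 pictures, one over the limit of 10.

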